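# Tip the bearing balls out of the screw-top canister

### The job

On the welding bench stand two tilting canisters with screw caps. Unscrew the cap of the slim one, tip that canister with its side lever so that both balls fall into its own tray, then let it come back upright and screw its cap fully home again. Leave the wide canister alone.

Things in the scene. Friction and masses are not known exactly. Their poses are not given: they have to be found in the camera images.
- slim_cap_grip (a point): Middle of the wing on the slim canister's black screw cap, 198 mm above the bench. The wing is 14 mm thick along this point's x, 46 mm long along its y, 13 mm up and 23 mm down from here to the cap's 74 mm disc: grip it from above across its thickness. z is the canister's axis. On the +x side the disc has a 35 mm wide slot; unscrewed, it lies over the hole on the tray side. The cap cannot come off.
- slim_cap (a joint): Turn of the slim canister's cap: 0 is screwed fully home (the start), 1.4 rad is fully unscrewed (end stop). It unscrews counter-clockwise seen from above, rises 2 mm per rad (2.8 mm in all), needs about 0.1 N m and stays where it is left. One grasp is enough for the whole turn.
- slim_lever_grip (a point): Middle of the black grip (cylinder, diameter 18 mm, 26 mm long along y) on the slim canister's tip lever, 110 mm to +y of its axis, 178 mm up. Lead it to the tray about a pivot parallel to y that lies 81 mm along +x and 58 mm along -z of here (axes turn with the canister; x level to the tray at the start): radius 100 mm. Pinched across its length from above it turns between the fingers.
- slim_tray (a point): Centre of the floor of the slim canister's steel tray, fixed to its stand, 12 mm up; inside 142 by 142 mm, walls 36 mm high. x points from canister to tray, z up; the canister's axis stands at x = -96 mm. The lever tips the canister up to 2.05 rad (stop); beyond about 1.8 rad the balls roll out if unscrewed. A spring (2 to 7 N at the grip) brings it back upright when let go.
- ball1_center (a point): Centre of a 14 mm bright steel bearing ball (12 g); it starts in the slim canister. The two balls are alike.
- ball2_center (a point): Centre of a 14 mm bright steel bearing ball (12 g); it starts in the slim canister. The two balls are alike.
- wide_cap_grip (a point): Middle of the cap wing of the other canister, wide and low (92 mm across, 60 mm tall; the slim one is 68 mm across, 84 mm tall), both aluminium, on a like grey stand with a like lever and tray; not to be tipped. Either canister may stand to the left or to the right.

How it is judged:
By the outcome, as a careful person would: the job done as asked, in the order asked, and still so for the second after the job is handed in, with the robot touching nothing.
It also fails if it takes over 72 s, if anything falls off the work surface, if the arm or the gripper's body presses on something with over 40 N, if the wrist force passes 120 N, or if a joint passes its speed limit or range.

### The arm

A 6-joint arm with a two-finger parallel gripper is mounted at the origin on the work surface. World frame = base frame: x ahead of the robot, y to its left, z up, the work surface at z = 0. Lengths are in m, angles in rad, forces in N, time in s.
With the tool pointing down it reaches from about 0.25 to 0.725 m from the base axis. Payload 4 kg.
Tool frame: the origin (TCP) lies on the centre line of the jaws, within the pads' length; the fingertips stand 25 mm ahead of it and the grasp point (between the pads) lies 6 mm ahead of it; z points along the fingers, x is the direction in which the jaws open and shut, and the axes are right-handed (so a half turn about z gives the same grasp; the last joint's range is limited). The gripper opens to 85 mm and grips with 20 to 120 N. Pads are 22 mm wide; open, the fingers measure 114 mm over their backs; the gripper's body (76 mm by 85 mm) begins 54 mm behind the grasp point. The pads swing forward as they close: fully open they stand 13 mm farther back than shut.
Start: joints at [-1.239, 0.241, 0.005, 1.335, 0, 1.571], TCP at [0.163, -0.473, 0.256] pointing down, gripper open.
Joint ranges: [-2.72, 2.72], [-1.05, 1.87], [-1.09, 1.28], [-1.99, 2.15], [-1.42, 1.44], [-3.14, 3.14]. Speed limits (rad/s): [2.79, 2.79, 3.14, 3.14, 3.14, 3.14].

### API

Orientations are given as a unit quaternion [x, y, z, w].
In Python, from workcell import bot, imaging, order gives the robot as it stands.
- The arm moves only by the tool carry_out, never from a script. Its argument "moves" is a list of rows, each a list of 5 numbers: the shift along the tool's x, y, z scaled (see below), then the turn about the tool's z scaled (see below), then the opening, from -1 (shut) to 1 (fully open). In form: [[tx, ty, tz, roll, hand], ...]. A call has 1 to 20 rows; each row is the pose to reach, as a shift and turn from the pose commanded when the call began, along the tool's axes at that moment; what a row does not reach only later rows make up. The controller multiplies each number of a shift by 0.1 m and each number of a turn by 90 degrees. A row lasts 1/10 s, in which the tool goes at most 50 mm and 8.59 degrees, less where a joint would pass 70% of its speed; a pose out of reach is approached as far as the arm can. A call with a number of a shift or a turn outside -1 to 1 is refused whole. A call with a gripper value outside its range is refused whole. The fingers move at their own pace and stop on an object; the grip force is fixed at half the most. Time passes only in rows, so rows that repeat a pose let the fingers close. It gives the time, the measured TCP pose, the force and the opening at its end, in the units of the state.
- bot.get_obs(): the state, without advancing time (a new reading comes with each control period).
- imaging.camera(name): name is "scene" or "side" or "wrist"; returns the picture (480x640x3 uint8, red, green, blue); there is no depth.
- imaging.camera_model(name): a dict with "fovy" (degrees; the focal length in pixels is half the picture's height over the tangent of half this angle, whatever the lens; pixels are square), "cx", "cy" (the principal point, pixels), "dist" ([k1, k2, p1, p2, k3] as OpenCV has them; the pictures are not rectified), "eye" and "rotation" of the camera in the world. Camera axes: x right, y up, looking along -z (the intrinsics and any distortion apply to the point x, -y, -z); pixel columns grow to the right and rows downward; lengths in m; the calibration is good to about 2 mm. A picture is of the moment at which its call begins: read the wrist's pose just before it. camera_model takes no time and is no camera call; for the wrist camera it gives the pose at the moment of the call.
- order.job_done(): hands the job in, once; it reports no verdict.
The state is a dict: "clock": time; "joint_pos": joint angles; "joint_vel": joint speeds; "tau": joint torques, N m; "eef_pos": TCP position; "tool_rot": TCP orientation; "ft_force": force on the tool from outside, world axes, zero at the start; "ft_torque": the same for the moment, N m; "grip_width": finger opening in m.
Only numpy, scipy, OpenCV 4.12 (cv2) and the standard library are available. Lean on these libraries where they do the work, as an engineer would, in place of code of your own. Each camera call takes 0.05 s, during which the arm holds its last target.

## Working session

There is one attempt and no reset: what is moved stays moved. The work goes in short steps, Python scripts to look and compute and a tool call to move; the robot and the scene stay as the last step left them, time stands still between calls to the robot, and variables do not carry over. Pictures are saved under pics/ and viewed, and the job is handed in when it is done.

Besides the shell and the picture viewer there is one more tool, called after ">>>" as name(argument=value, ...) on one line, values as JSON. carry_out: Moves the arm, as the interface text tells. Its arguments: {"type":"object","properties":{"moves":{"type":"array","items":{"type":"array","items":{"type":"number","minimum":-1,"maximum":1}}}},"required":["moves"]}

```bash
ls; mkdir -p pics; python3 - <<'E'
from workcell import bot, imaging, order
import cv2
print(bot.get_obs())
for n in ["scene","side","wrist"]:
    m=imaging.camera_model(n); print(n,m)
    cv2.imwrite(f"pics/{n}0.png",imaging.camera(n)[:,:,::-1])
E
```

```text
pics
{'clock': 0.0, 'joint_pos': array([-1.23903203e+00,  2.41402381e-01,  3.76831517e-03,  1.33519354e+00,
        1.64639002e-05,  1.57080059e+00]), 'joint_vel': array([ 0.000716  , -0.00058728,  0.00159675,  0.00124378, -0.00098712,
       -0.00050261]), 'tau': array([ 1.35418279e-03, -3.72321689e+01,  2.52405828e+01,  1.70241535e-02,
        2.56378380e-04,  4.36645578e-06]), 'eef_pos': array([ 0.16267861, -0.47220612,  0.25543501]), 'tool_rot': array([ 8.14157911e-01, -5.80642630e-01, -8.22113812e-04, -5.96422295e-04]), 'ft_force': array([-0.90562468,  0.16764533, -0.36261528]), 'ft_torque': array([-0.00610076,  0.01352416, -0.03292241]), 'grip_width': 0.08564562731946714}
scene {'fovy': 56.78878364433191, 'cx': 321.5771981380056, 'cy': 236.13605752272753, 'dist': array([-0.09688197,  0.        ,  0.        ,  0.        ,  0.        ]), 'eye': array([0.91691007, 0.54156012, 0.6998134 ]), 'rotation': array([0.11473746, 0.39397233, 0.87169145, 0.26790882])}
side {'fovy': 42.62997085758249, 'cx': 318.0578283759939, 'cy': 232.8890571238786, 'dist': array([-0.13473937,  0.        ,  0.        ,  0.        ,  0.        ]), 'eye': array([0.22704011, 0.86318987, 0.76310113]), 'rotation': array([-0.08636631,  0.46657195,  0.86136326, -0.18139683])}
wrist {'fovy': 69.72943429305232, 'cx': 319.71162832382305, 'cy': 238.15494063615756, 'dist': array([-0.0514336,  0.       ,  0.       ,  0.       ,  0.       ]), 'eye': array([ 0.22467014, -0.45040581,  0.37355343]), 'rotation': array([-0.10660041,  0.07708383, -0.57547111,  0.8071725 ])}
```

View pics/scene0.png

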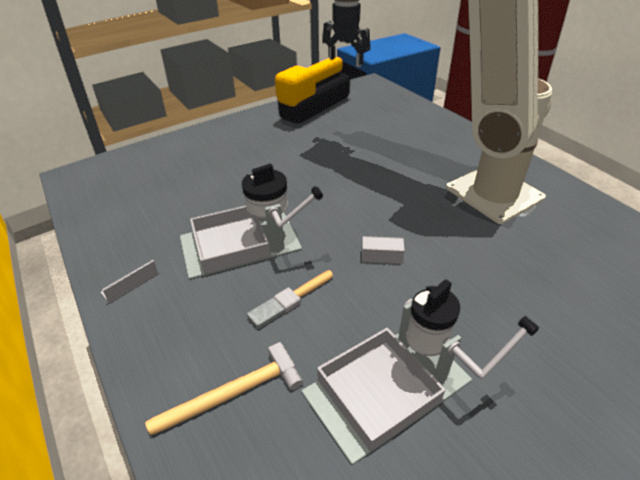

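View pics/side0.png

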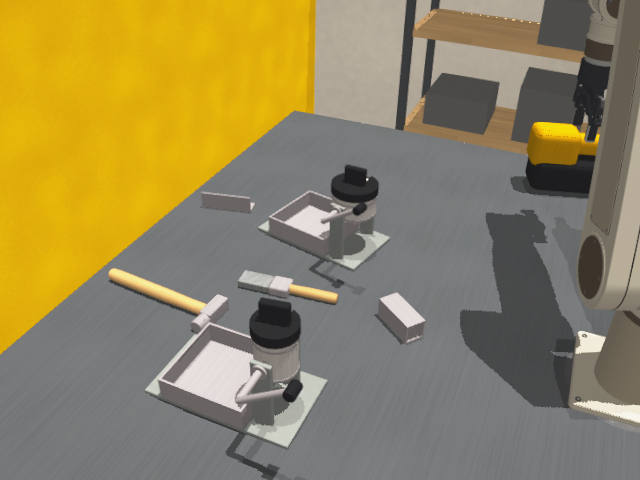

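View pics/wrist0.png

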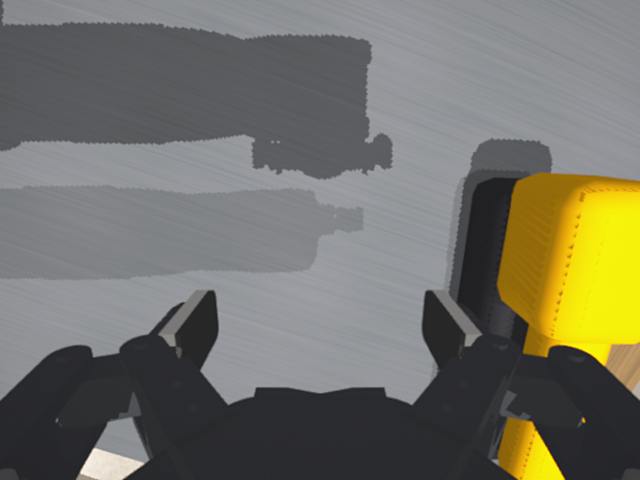

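Both views show the slim canister as the one nearer the cameras: scene about (435,310), side about (275,340). The far one has a wider, lower body. Next I'll take enlarged crops so I can measure.

```bash
cat > h.py <<'E'
import numpy as np, cv2
from scipy.spatial.transform import Rotation as R
from workcell import bot, imaging
def K(m):
    f=240/np.tan(np.radians(m['fovy'])/2); return np.array([[f,0,m['cx']],[0,f,m['cy']],[0,0,1]])
F=np.diag([1,-1,-1])
def ray(m,uv):
    p=cv2.undistortPoints(np.array(uv,float).reshape(-1,1,2),K(m),m['dist']).reshape(-1,2)
    d=np.c_[p,np.ones(len(p))]@F
    return m['eye'],R.from_quat(m['rotation']).apply(d)
def onz(m,uv,z):
    e,d=ray(m,uv); return e+d*((z-e[2])/d[:,2])[:,None]
def tri(ms,uvs):
    A=np.zeros((3,3));b=np.zeros(3);L=[]
    for m,uv in zip(ms,uvs):
        e,d=ray(m,uv);d=d[0]/np.linalg.norm(d[0]);P=np.eye(3)-np.outer(d,d);A+=P;b+=P@e;L.append((P,e))
    x=np.linalg.solve(A,b);return x,[np.linalg.norm(P@(x-e)) for P,e in L]
def proj(m,X):
    Rm=R.from_quat(m['rotation']).as_matrix();c=(np.atleast_2d(X)-m['eye'])@Rm@F
    rv=np.zeros(3);return cv2.projectPoints(c,rv,rv,K(m),m['dist'])[0].reshape(-1,2)
E
python3 - <<'E'
import cv2
a=cv2.imread('pics/scene0.png')[270:470,300:560]; b=cv2.imread('pics/side0.png')[285:455,140:340]
cv2.imwrite('pics/c1.png',cv2.resize(a,None,fx=3,fy=3,interpolation=2)[:600,:780])
cv2.imwrite('pics/c2.png',cv2.resize(b,None,fx=3.5,fy=3.5,interpolation=2))
E
```

```text
(no output)
```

View pics/c1.png

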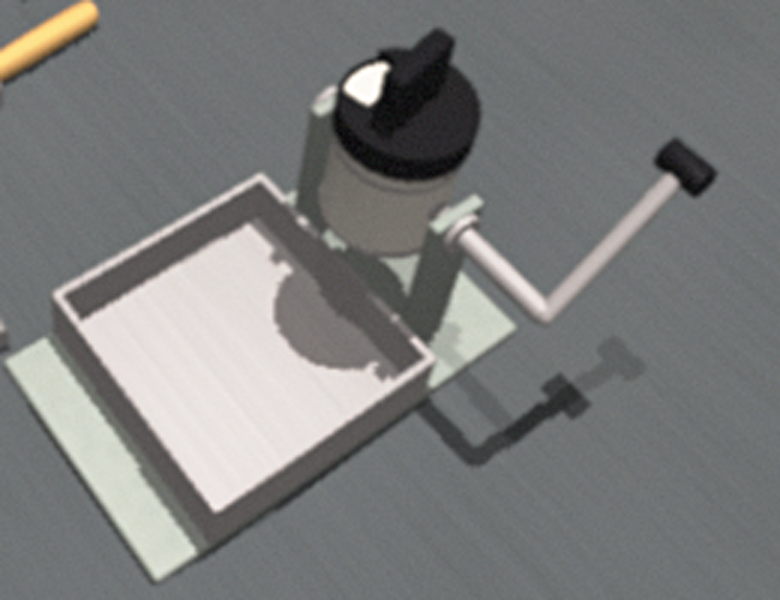

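View pics/c2.png

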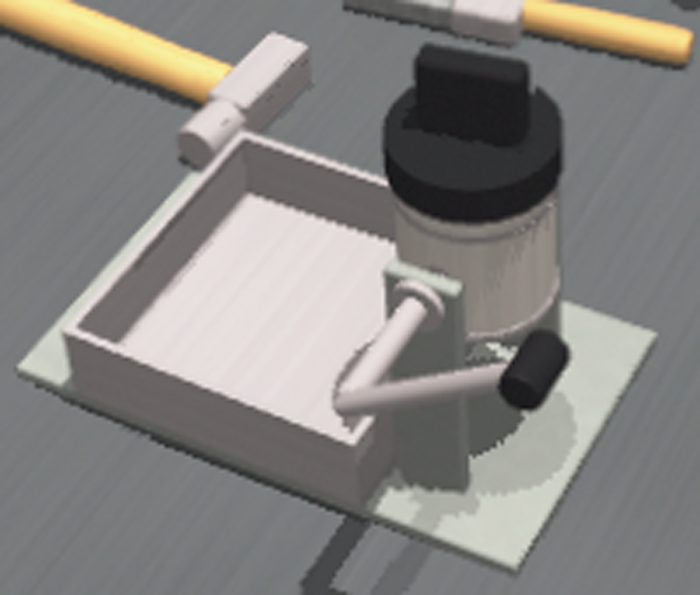

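```bash
python3 - <<'E'
from h import *
s=imaging.camera_model('scene');d=imaging.camera_model('side')
S=lambda u,v:(u/3+300-1/3,v/3+270-1/3); D=lambda u,v:(u/3.5+140-.36,v/3.5+285-.36)
T={}
for n,a,b in [('tray lever/can',(433,357),(352,440)),('tray lever/far',(210,519),(68,332)),('tray opp/far',(55,295),(245,135)),('lever grip',(686,167),(534,370))]:
    T[n]=tri([s,d],[S(*a),D(*b)]);print(n,T[n])
# enhanced crops
def g(im,x0,y0,w,h,f):
    c=im[y0:y0+h,x0:x0+w]; c=cv2.resize(c,None,fx=f,fy=f,interpolation=2).astype(float)
    return np.clip(255*(c/120)**.6,0,255).astype(np.uint8)
a=g(cv2.imread('pics/scene0.png'),405,275,60,60,9); b=g(cv2.imread('pics/side0.png'),245,290,60,60,9)
cv2.imwrite('pics/e1.png',a);cv2.imwrite('pics/e2.png',b)
E
```

```text
tray lever/can (array([0.55727675, 0.3468681 , 0.04865107]), [np.float64(0.0002832319248323682), np.float64(0.0002832319248322621)])
tray lever/far (array([0.7069904 , 0.34365432, 0.04145388]), [np.float64(0.0022383642646956964), np.float64(0.0022383642646957055)])
tray opp/far (array([0.70137591, 0.19662888, 0.04476675]), [np.float64(0.0006670738878970526), np.float64(0.0006670738878970678)])
lever grip (array([0.45379237, 0.38529303, 0.1783552 ]), [np.float64(0.0003525247795882026), np.float64(0.000352524779588228)])
```

View pics/e1.png

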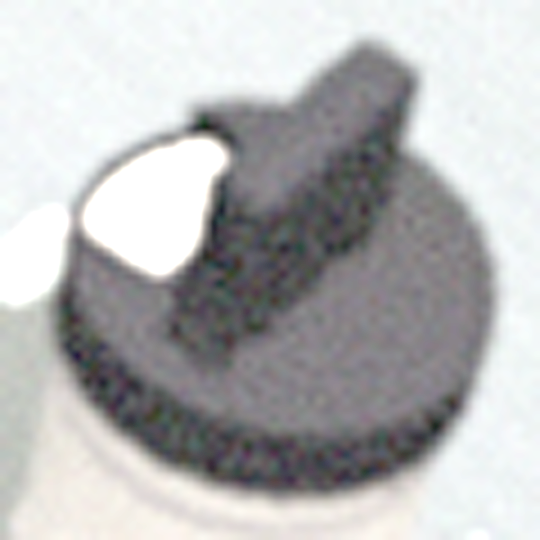

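View pics/e2.png

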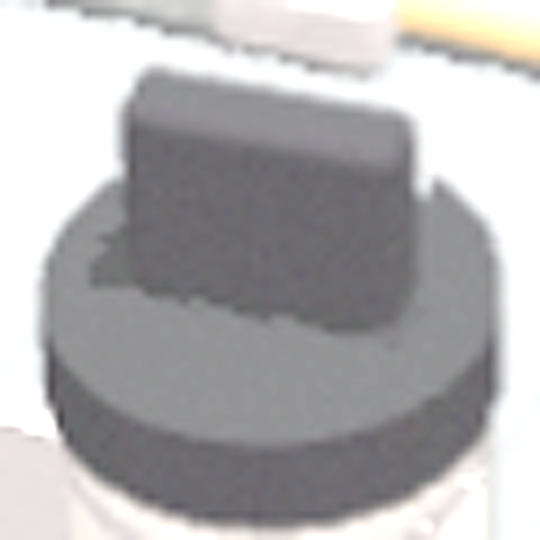

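```bash
python3 - <<'E'
from h import *
s=imaging.camera_model('scene');d=imaging.camera_model('side')
o=4/9
D=lambda u,v:(u/9+245-o,v/9+290-o); S=lambda u,v:(u/9+405-o,v/9+275-o)
c=onz(d,[D(*p) for p in [(145,68),(412,108),(408,162),(130,122)]],.211); print('side wing top',c,c.mean(0))
print('L',np.degrees(np.arctan2(*(c[1]-c[0])[1::-1])),np.degrees(np.arctan2(*(c[2]-c[3])[1::-1])))
c=onz(s,[S(*p) for p in [(370,42),(418,80)]],.211); print('scene back end',c)
# disc top ellipse at z=.175: left/right extremes
print('disc side',onz(d,[D(45,290),D(500,290)],.172).mean(0),'scene',onz(s,[S(62,270),S(495,290)],.172).mean(0))
print('grip ends side/scene: ')
im=cv2.imread('pics/scene0.png')
def blob(n,x0,y0,x1,y1):
    im=cv2.imread(f'pics/{n}0.png')[y0:y1,x0:x1].max(2); m=(im<60).astype(np.uint8)
    k,l,st,ce=cv2.connectedComponentsWithStats(m);i=1+np.argmax(st[1:,4]);return st[i],ce[i]+[x0,y0]
a=blob('scene',510,310,550,340);b=blob('side',278,370,308,410);print(a,b);print(tri([s,d],[a[1],b[1]]))
X=np.array([.5335,.2752])
for n,m in (('scene',s),('side',d)): print(n,proj(m,[[*X,.211],[*X,.175]]))
E
```

```text
side wing top [[0.55514809 0.27272728 0.211     ]
 [0.51304482 0.26406377 0.211     ]
 [0.50809351 0.27599362 0.211     ]
 [0.55117656 0.28536215 0.211     ]] [0.53186574 0.2745367  0.211     ]
L -168.37264202253633 -167.7318538836757
scene back end [[0.51488883 0.2674532  0.211     ]
 [0.51452788 0.2781417  0.211     ]]
disc side [0.53410302 0.27201239 0.172     ] scene [0.53568244 0.27596644 0.172     ]
grip ends side/scene: 
(array([  8,   7,  20,  18, 196], dtype=int32), array([528.07653061, 325.42346939])) (array([  4,   9,  20,  23, 284], dtype=int32), array([291.91901408, 390.46126761]))
(array([0.45413119, 0.38522776, 0.17810269]), [np.float64(0.00021150885055277275), np.float64(0.0002115088505527114)])
scene [[440.52966092 287.69422966]
 [436.51059032 303.47216905]]
side [[273.64499008 302.27367058]
 [274.18035671 321.69113817]]
```

Measurements:
- **Axis:** the slim canister stands at about (0.5335, 0.275).
- **Wing:** its long direction is at about 10°.
- **Lever grip:** (0.454, 0.385, 0.178), so the pivot is near x = 0.535.
- **Tray:** it lies along +x.

First I'll rise and make a small roll to check the signs.

>>> carry_out(moves=[[0,0,-0.2,-0.09,1],[0,0,-0.4,-0.18,1],[0,0,-0.4,-0.27,1],[0,0,-0.4,-0.36,1],[0,0,-0.4,-0.45,1],[0,0,-0.4,-0.5,1],[0,0,-0.4,-0.5,1]])

```text
clock: 0.85
eef_pos: [0.1628, -0.4725, 0.296]
tool_rot: [0.974, -0.225, -0.0, -0.0]
ft_force: [0.1, 0.4, -0.4]
grip_width: 0.0852
```

```bash
cat >> h.py <<'E'
def yaw(o=None):
    o=o or bot.get_obs(); x=R.from_quat(o['tool_rot']).as_matrix(); return np.degrees(np.arctan2(x[1,0],x[0,0]))
def st():
    o=bot.get_obs(); print('t',round(o['clock'],2),'p',o['eef_pos'].round(4),'yaw',yaw(o).round(2),'tilt z',R.from_quat(o['tool_rot']).as_matrix()[:,2].round(3),'j',o['joint_pos'].round(3),'F',o['ft_force'].round(1),'w',round(o['grip_width'],4));return o
E
python3 -c "
from h import *
st()
s=imaging.camera_model('scene')
print('wide',onz(s,[(262,172)],.17),onz(s,[(318,193)],.16))"
```

```text
t 0.85 p [ 0.1628 -0.4725  0.296 ] yaw -26.0 tilt z [-0.     0.001 -1.   ] j [-1.239  0.228  0.091  1.435  0.     0.786] F [ 0.1  0.4 -0.4] w 0.0852
wide [[ 0.57796644 -0.20506661  0.17      ]] [[ 0.5136236  -0.08290583  0.16      ]]
```

>>> carry_out(moves=[[0,-0.3,0,-0.09,1],[0,-0.6,0,-0.18,1],[0,-0.9,0,-0.27,1],[0,-1,0,-0.36,1],[0,-1,0,-0.45,1],[0,-1,0,-0.5,1]])

```text
clock: 1.45
eef_pos: [0.2069, -0.3822, 0.2963]
tool_rot: [0.986, 0.167, -0.0, -0.0]
ft_force: [0.4, -0.4, -0.6]
grip_width: 0.0856
```

>>> carry_out(moves=[[0.25,-0.25,0,0,1],[0.5,-0.5,0,0,1],[0.75,-0.75,0,0,1],[1,-1,0,0,1]])

```text
clock: 1.85
eef_pos: [0.2689, -0.2545, 0.2962]
tool_rot: [0.987, 0.164, 0.0, -0.0]
ft_force: [0.4, 0.2, 0.9]
grip_width: 0.0851
```

>>> carry_out(moves=[[0.25,-0.25,0,0,1],[0.5,-0.5,0,0,1],[0.75,-0.75,0,0,1],[1,-1,0,0,1]])

```text
clock: 2.25
eef_pos: [0.3309, -0.1272, 0.2964]
tool_rot: [0.986, 0.164, 0.0, 0.0]
ft_force: [0.7, -0.9, -0.2]
grip_width: 0.0852
```

>>> carry_out(moves=[[0.25,-0.25,0,0,1],[0.5,-0.5,0,0,1],[0.75,-0.75,0,0,1],[1,-1,0,0,1],[1,-1,0,0,1],[1,-1,0,0,1]])

```text
clock: 2.85
eef_pos: [0.3924, -0.001, 0.296]
tool_rot: [0.986, 0.166, -0.001, 0.0]
ft_force: [-0.4, 1.0, -0.9]
grip_width: 0.0856
```

```bash
python3 -c "
from h import *
st()"
```

```text
t 2.85 p [ 0.3924 -0.001   0.296 ] yaw 19.07 tilt z [-0.001 -0.    -1.   ] j [-0.002  0.012 -0.158  1.403 -0.     1.236] F [-0.4  1.  -0.9] w 0.0856
```

>>> carry_out(moves=[[0.25,-0.25,0,0,1],[0.5,-0.5,0,0,1],[0.75,-0.75,0,0,1],[1,-1,0,0,1]])

```text
clock: 3.25
eef_pos: [0.4549, 0.1252, 0.2965]
tool_rot: [0.987, 0.163, 0.0, 0.0]
ft_force: [0.7, -1.1, -0.3]
grip_width: 0.0856
```

>>> carry_out(moves=[[0.2,-0.2,0,-0.09,1],[0.4,-0.4,0,-0.18,1],[0.6,-0.6,0,-0.27,1],[0.8,-0.8,0,-0.36,1],[0.9,-0.9,0,-0.45,1],[1,-1,0,-0.54,1],[1,-1,0,-0.63,1],[1,-1,0,-0.72,1],[1,-1,0,-0.81,1],[1,-1,0,-0.9,1],[1,-1,0,-0.9,1],[1,-1,0,-0.9,1]])

```text
clock: 4.45
eef_pos: [0.5168, 0.2515, 0.2963]
tool_rot: [0.645, 0.764, -0.0, 0.0]
ft_force: [-0.7, 0.1, 0.4]
grip_width: 0.0854
```

```bash
python3 -c "
from h import *
st();m=imaging.camera_model('wrist');print(m['eye'])
cv2.imwrite('pics/w1.png',imaging.camera('wrist')[:,:,::-1])
import pickle;pickle.dump(m,open('w1.pkl','wb'))
print(proj(m,[[.5335,.275,.211],[.5335,.275,.175]]))"
```

```text
t 4.45 p [0.5168 0.2515 0.2963] yaw 99.71 tilt z [-0. -0. -1.] j [ 0.453  0.382  0.305  1.494 -0.     0.283] F [-0.7  0.1  0.4] w 0.0854
[0.45101992 0.24086949 0.41439132]
[[350.754873   286.31135077]
 [346.53889879 266.94842821]]
```

View pics/w1.png

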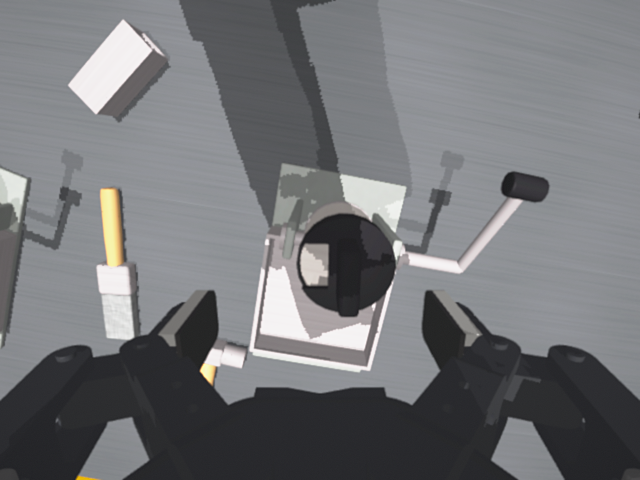

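```bash
python3 - <<'E'
from h import *
im=cv2.imread('pics/w1.png')
def g(x0,y0,w,h,f):
    c=cv2.resize(im[y0:y0+h,x0:x0+w],None,fx=f,fy=f,interpolation=2).astype(float)
    return np.clip(255*(c/100)**.6,0,255).astype(np.uint8)
cv2.imwrite('pics/e3.png',g(290,205,115,115,5))
E
```

```text
(no output)
```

View pics/e3.png

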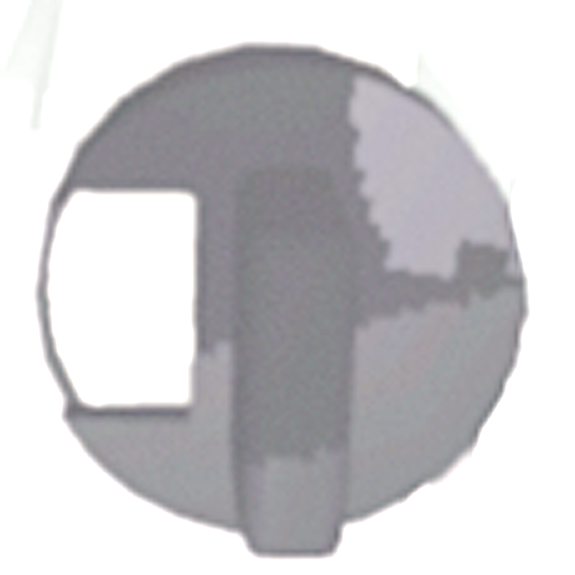

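The wing appears in the wrist picture near (348,283), aligned with the tool's y, and the slot is on its left. I'm descending and gripping.

>>> carry_out(moves=[[0.1,0.09,0.1,0,1],[0.2,0.18,0.35,0,1],[0.2,0.18,0.6,0,1],[0.2,0.18,0.8,0,1],[0.2,0.18,0.89,0,1],[0.2,0.18,0.89,0,0],[0.2,0.18,0.89,0,-1],[0.2,0.18,0.89,0,-1],[0.2,0.18,0.89,0,-1],[0.2,0.18,0.89,0,-1],[0.2,0.18,0.89,0,-1],[0.2,0.18,0.89,0,-1]])

```text
clock: 5.7
eef_pos: [0.5318, 0.2737, 0.2088]
tool_rot: [0.643, 0.765, -0.0, 0.002]
ft_force: [0.6, -6.0, 4.2]
grip_width: 0.0128
```

```bash
python3 -c "
from h import *
o=st();print(o['ft_torque'])
cv2.imwrite('pics/w2.png',imaging.camera('wrist')[:,:,::-1])"
```

```text
t 5.7 p [0.5318 0.2737 0.2088] yaw 99.9 tilt z [ 0.003 -0.003 -1.   ] j [ 0.477  0.457  0.192  1.305 -0.004  0.304] F [ 0.6 -6.   4.2] w 0.0128
[-1.12176129 -0.1311888  -0.09645537]
```

View pics/w2.png

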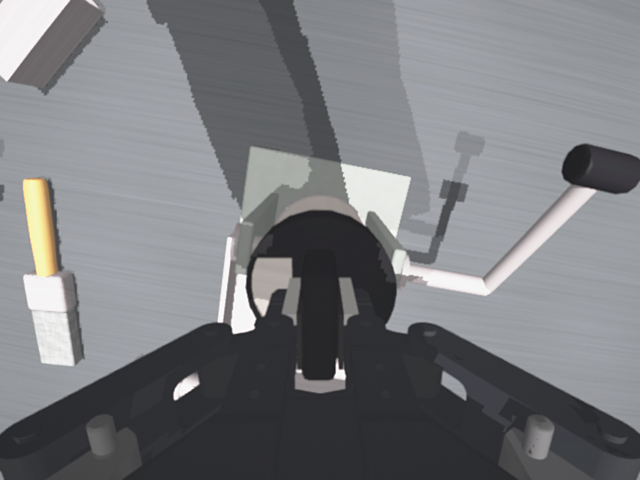

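>>> carry_out(moves=[[0,0,-0.002,-0.05,-1],[0,0,-0.004,-0.11,-1],[0,0,-0.006,-0.18,-1],[0,0,-0.008,-0.25,-1],[0,0,-0.01,-0.32,-1],[0,0,-0.012,-0.39,-1],[0,0,-0.014,-0.46,-1],[0,0,-0.016,-0.53,-1],[0,0,-0.018,-0.6,-1],[0,0,-0.02,-0.67,-1],[0,0,-0.023,-0.74,-1],[0,0,-0.025,-0.8,-1],[0,0,-0.027,-0.86,-1],[0,0,-0.028,-0.9,-1],[0,0,-0.028,-0.92,-1],[0,0,-0.028,-0.92,-1],[0,0,-0.028,-0.92,-1]])

```text
clock: 7.45
eef_pos: [0.5334, 0.2721, 0.2116]
tool_rot: [-0.021, 1.0, -0.003, 0.003]
ft_force: [5.4, -7.9, 2.8]
grip_width: 0.0132
```

```bash
python3 -c "
from h import *
o=st();print(o['ft_torque'])
m=imaging.camera_model('wrist')
cv2.imwrite('pics/w3.png',imaging.camera('wrist')[:,:,::-1])"
```

```text
t 7.45 p [0.5334 0.2721 0.2116] yaw -177.55 tilt z [ 0.006 -0.005 -1.   ] j [ 0.475  0.456  0.198  1.31  -0.008 -1.138] F [ 5.4 -7.9  2.8] w 0.0132
[-1.90179292 -0.91101711 -0.94922346]
```

View pics/w3.png

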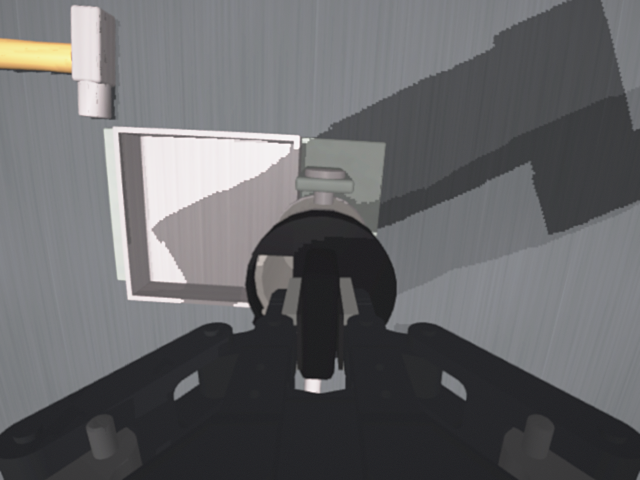

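The end stop is reached: a torque of −0.95 N m and 82° of roll, and the slot now faces the tray. I'm releasing and moving above the lever.

>>> carry_out(moves=[[0,0,0,0,0.3],[0,0,0,0,1],[0,0,0,0,1],[0,0,0,0,1],[0,0,-0.1,0,1],[0,0,-0.3,0,1],[0,0,-0.6,0,1],[0,0,-0.9,0,1],[0,0,-0.9,0,1]])

```text
clock: 8.4
eef_pos: [0.5325, 0.2768, 0.3061]
tool_rot: [-0.025, 1.0, 0.002, 0.004]
ft_force: [-0.0, 0.4, 0.0]
grip_width: 0.0853
```

```bash
python3 -c "
from h import *
o=st();print(o['ft_torque'])
m=imaging.camera_model('wrist')
cv2.imwrite('pics/w4.png',imaging.camera('wrist')[:,:,::-1])"
```

```text
t 8.4 p [0.5325 0.2768 0.3061] yaw -177.16 tilt z [ 0.009  0.005 -1.   ] j [ 0.479  0.428  0.399  1.532  0.    -1.141] F [-0.   0.4  0. ] w 0.0853
[ 0.08513504  0.01745372 -0.02381886]
```

View pics/w4.png

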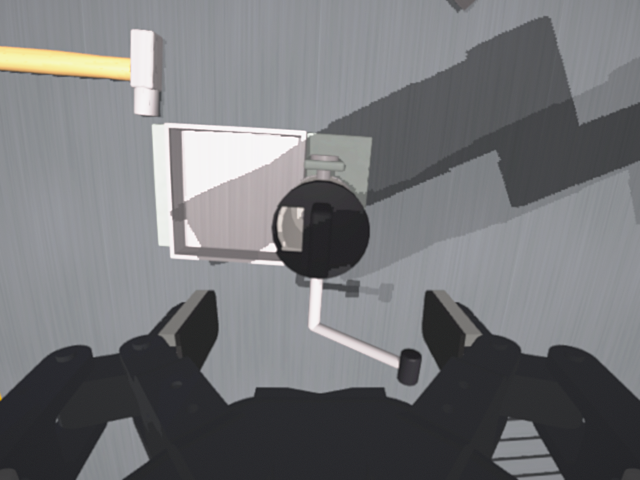

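>>> carry_out(moves=[[0.3,0.4,0,0.09,1],[0.6,0.8,0,0.18,1],[0.75,1,0,0.27,1],[0.75,1,0,0.36,1],[0.75,1,0,0.45,1],[0.75,1,0,0.54,1],[0.75,1,0,0.63,1],[0.75,1,0,0.72,1],[0.75,1,0,0.81,1],[0.75,1,0,0.9,1],[0.75,1,0,0.99,1],[0.75,1,0,1,1],[0.75,1,0,1,1]])

```text
clock: 9.75
eef_pos: [0.4507, 0.3717, 0.2995]
tool_rot: [0.689, 0.725, -0.001, -0.0]
ft_force: [0.6, 0.6, 0.4]
grip_width: 0.0855
```

```bash
python3 -c "
from h import *
o=st();print(o['ft_torque'])
m=imaging.camera_model('wrist')
import pickle;pickle.dump(m,open('w5.pkl','wb'))
cv2.imwrite('pics/w5.png',imaging.camera('wrist')[:,:,::-1])
print(proj(m,[[.454,.385,.178]]))"
```

```text
t 9.75 p [0.4507 0.3717 0.2995] yaw 92.96 tilt z [-0.001 -0.001 -1.   ] j [0.69  0.403 0.344 1.513 0.    0.638] F [0.6 0.6 0.4] w 0.0855
[ 0.00766032 -0.00830954 -0.03144231]
[[337.14778603 245.72119897]]
```

View pics/w5.png

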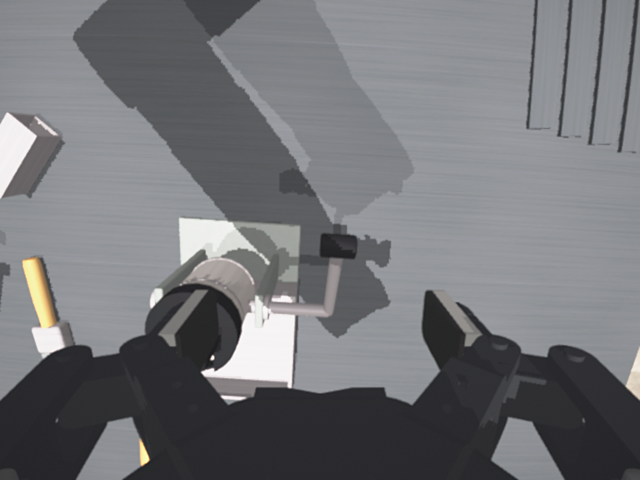

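The slot now lies on the tray side (w4, near (292,228)). The lever grip shows at (338,245) in w5, and I predicted (337,246). I'm descending with the jaws along the grip's length.

>>> carry_out(moves=[[0.07,-0.01,0.2,0.05,1],[0.13,-0.01,0.5,0.05,1],[0.13,-0.01,0.8,0.05,1],[0.13,-0.01,0.95,0.05,1],[0.13,-0.01,0.95,0.05,1],[0.13,-0.01,0.95,0.05,1]])

```text
clock: 10.4
eef_pos: [0.4494, 0.3848, 0.2054]
tool_rot: [0.717, 0.697, -0.0, -0.0]
ft_force: [0.2, 0.1, 0.3]
grip_width: 0.0854
```

```bash
python3 -c "
from h import *
o=st()
m=imaging.camera_model('wrist')
cv2.imwrite('pics/w6.png',imaging.camera('wrist')[:,:,::-1])
print(proj(m,[[.454,.385,.178]]))
s=imaging.camera_model('scene');cv2.imwrite('pics/s6.png',imaging.camera('scene')[200:470,300:620,::-1].repeat(2,0).repeat(2,1))"
```

```text
t 10.4 p [0.4494 0.3848 0.2054] yaw 88.37 tilt z [-0. -0. -1.] j [ 0.708  0.447  0.168  1.292 -0.     0.737] F [0.2 0.1 0.3] w 0.0854
[[319.37145047 304.48800644]]
```

View pics/w6.png

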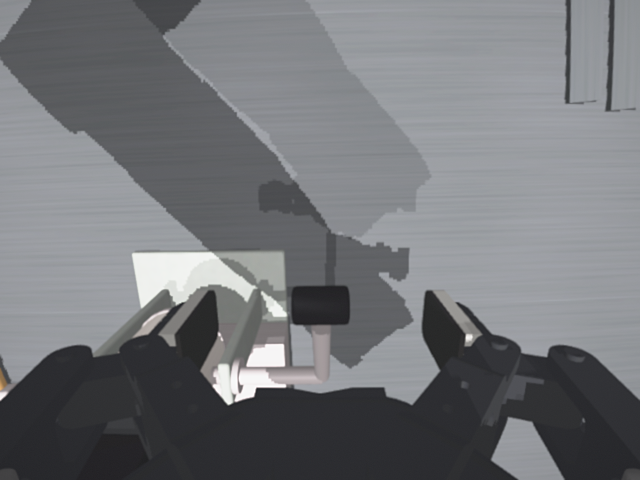

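View pics/s6.png

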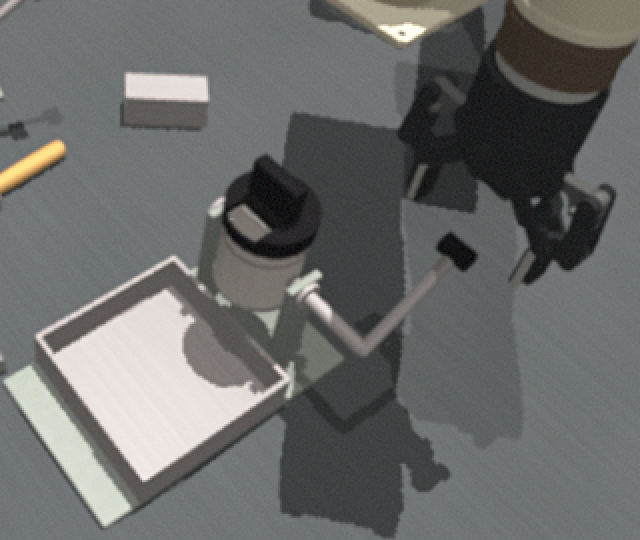

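>>> carry_out(moves=[[0,0,0.1,0,1],[0,0,0.22,0,1],[0,0,0.22,0,0.2],[0,0,0.22,0,-0.3],[0,0,0.22,0,-1],[0,0,0.22,0,-1],[0,0,0.22,0,-1],[0,0,0.22,0,-1],[0,0,0.22,0,-1]])

```text
clock: 11.4
eef_pos: [0.4496, 0.3849, 0.1837]
tool_rot: [0.717, 0.697, 0.001, 0.0]
ft_force: [-0.7, 0.6, 2.3]
grip_width: 0.0248
```

```bash
python3 -c "
from h import *
o=st()
cv2.imwrite('pics/w7.png',imaging.camera('wrist')[:,:,::-1])"
python3 - <<'E'
import numpy as np
# arc offsets from start, tool axes at yaw 88.37; tray x dir at -1.5deg
yt=np.radians(88.37-90); xd=np.radians(-1.5)
for t in [0,.15,.35,.55,.75,.95,1.15,1.35,1.55,1.7,1.8,1.9,1.95,2.0,2.05]:
    a=np.arctan2(58,-81)-t; r=np.hypot(58,81)
    dx=81+r*np.cos(a); dz=r*np.sin(a)-58
    w=dx*np.array([np.cos(xd),np.sin(xd)])
    print(t, 'ty',(dx/100).round(3),'tz',(-dz/100).round(3), 'r',np.hypot(.4494+w[0]/1000,.3848+w[1]/1000).round(4))
E
```

```text
t 11.4 p [0.4496 0.3849 0.1837] yaw 88.32 tilt z [ 0.001  0.001 -1.   ] j [ 0.708  0.459  0.129  1.24  -0.     0.737] F [-0.7  0.6  2.3] w 0.0248
0 ty 0.0 tz -0.0 r 0.5916
0.15 ty 0.096 tz -0.115 r 0.5988
0.35 ty 0.248 tz -0.243 r 0.6103
0.55 ty 0.423 tz -0.338 r 0.6236
0.75 ty 0.613 tz -0.397 r 0.6384
0.95 ty 0.811 tz -0.416 r 0.6541
1.15 ty 1.009 tz -0.396 r 0.6699
1.35 ty 1.199 tz -0.337 r 0.6853
1.55 ty 1.373 tz -0.242 r 0.6996
1.7 ty 1.49 tz -0.149 r 0.7093
1.8 ty 1.559 tz -0.077 r 0.715
1.9 ty 1.621 tz 0.001 r 0.7202
1.95 ty 1.649 tz 0.042 r 0.7225
2.0 ty 1.674 tz 0.085 r 0.7247
2.05 ty 1.698 tz 0.129 r 0.7267
```

View pics/w7.png

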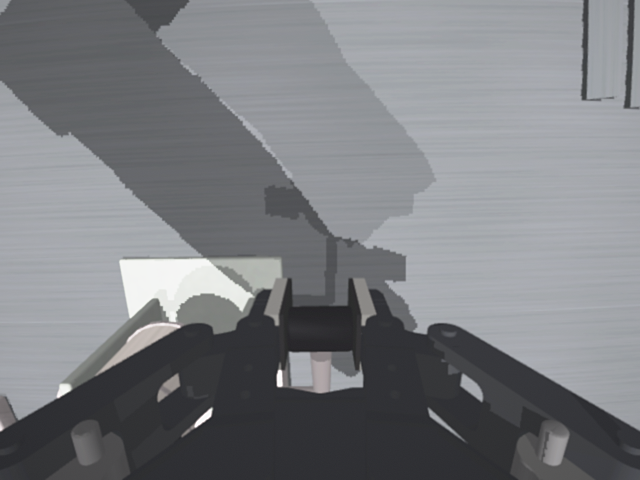

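The grip is pinched end to end at 24.8 mm. I'm leading it along the arc.

>>> carry_out(moves=[[0,0.045,-0.06,0,-1],[0,0.096,-0.115,0,-1],[0,0.17,-0.185,0,-1],[0,0.248,-0.243,0,-1],[0,0.333,-0.295,0,-1],[0,0.423,-0.338,0,-1],[0,0.517,-0.371,0,-1],[0,0.613,-0.397,0,-1],[0,0.711,-0.412,0,-1],[0,0.811,-0.416,0,-1],[0,0.811,-0.416,0,-1]])

```text
clock: 12.55
eef_pos: [0.529, 0.3836, 0.2259]
tool_rot: [0.717, 0.697, -0.0, -0.003]
ft_force: [-8.1, 3.8, 4.2]
grip_width: 0.0249
```

```bash
python3 -c "
from h import *
o=st()"
```

```text
t 12.55 p [0.529  0.3836 0.2259] yaw 88.36 tilt z [-0.004  0.003 -1.   ] j [0.625 0.569 0.419 1.423 0.005 0.654] F [-8.1  3.8  4.2] w 0.0249
```

>>> carry_out(moves=[[0,0.05,0.002,0,-1],[0,0.099,0.005,0,-1],[0,0.198,0.02,0,-1],[0,0.294,0.045,0,-1],[0,0.388,0.079,0,-1],[0,0.478,0.123,0,-1],[0,0.562,0.174,0,-1],[0,0.641,0.234,0,-1],[0,0.715,0.302,0,-1],[0,0.78,0.377,0,-1],[0,0.838,0.458,0,-1],[0,0.838,0.458,0,-1],[0,0.838,0.458,0,-1]])

```text
clock: 13.85
eef_pos: [0.6169, 0.3824, 0.1846]
tool_rot: [0.717, 0.697, 0.006, 0.0]
ft_force: [-0.3, 5.1, 11.7]
grip_width: 0.0248
```

```bash
python3 -c "
from h import *
o=st()
for n in ('scene','side'): cv2.imwrite(f'pics/{n}8.png',imaging.camera(n)[:,:,::-1])"
```

```text
t 13.85 p [0.6169 0.3824 0.1846] yaw 88.31 tilt z [ 0.009  0.008 -1.   ] j [0.554 0.738 0.613 1.434 0.002 0.584] F [-0.3  5.1 11.7] w 0.0248
```

View pics/scene8.png

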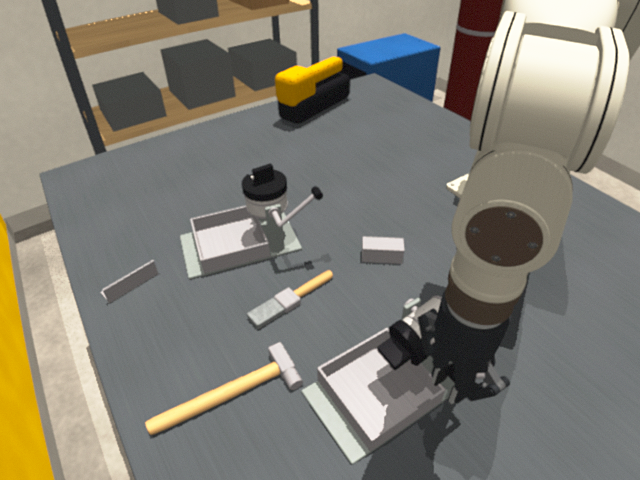

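View pics/side8.png

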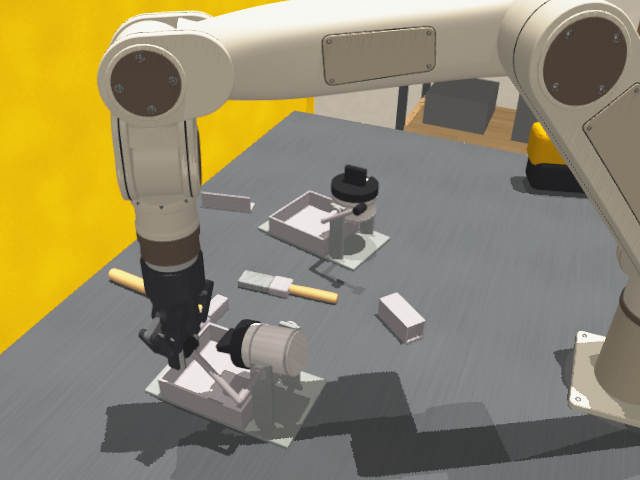

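>>> carry_out(moves=[[0,0.02,0.04,0,-1],[0,0.04,0.08,0,-1],[0,0.04,0.1,0,-1],[0,0.04,0.1,0,-1],[0,0.04,0.1,0,-1],[0,0.04,0.1,0,-1],[0,0.04,0.1,0,-1],[0,0.04,0.1,0,-1],[0,0.04,0.1,0,-1],[0,0.04,0.1,0,-1]])

```text
clock: 14.95
eef_pos: [0.6223, 0.3823, 0.1764]
tool_rot: [0.718, 0.697, 0.008, 0.001]
ft_force: [3.3, 3.0, 14.7]
grip_width: 0.0248
```

```bash
python3 -c "
from h import *
o=st()
a=imaging.camera('scene')[310:470,290:490,::-1]; b=imaging.camera('side')[280:460,130:340,::-1]
cv2.imwrite('pics/s9.png',cv2.resize(a,None,fx=3.5,fy=3.5,interpolation=2));cv2.imwrite('pics/d9.png',cv2.resize(b,None,fx=3.3,fy=3.3,interpolation=2))
cv2.imwrite('pics/w9.png',imaging.camera('wrist')[:,:,::-1])"
```

```text
t 14.95 p [0.6223 0.3823 0.1764] yaw 88.3 tilt z [ 0.013  0.009 -1.   ] j [5.510e-01 7.480e-01 6.100e-01 1.417e+00 1.000e-03 5.800e-01] F [ 3.3  3.  14.7] w 0.0248
```

View pics/s9.png

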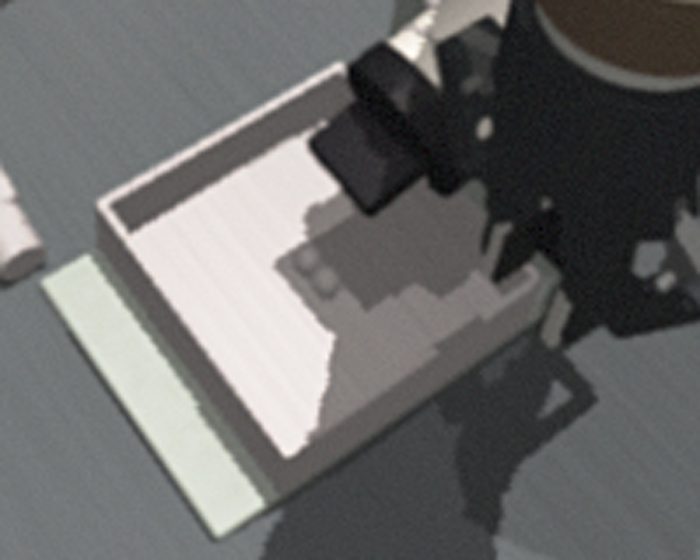

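View pics/d9.png

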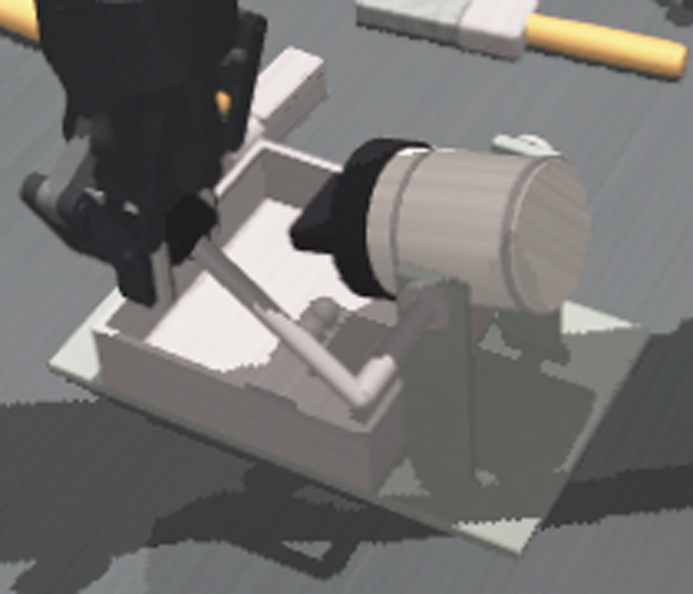

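View pics/w9.png

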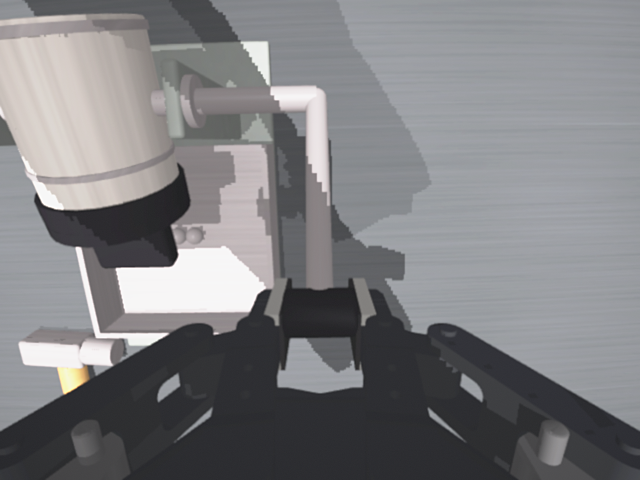

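Both balls are in the tray: s9 near (305,262) and (322,282), w9 near (180,236) and (195,236). I'm leading the lever back upright.

>>> carry_out(moves=[[0,-0.03,-0.07,0,-1],[0,-0.068,-0.141,0,-1],[0,-0.13,-0.219,0,-1],[0,-0.199,-0.291,0,-1],[0,-0.316,-0.384,0,-1],[0,-0.444,-0.459,0,-1],[0,-0.584,-0.513,0,-1],[0,-0.729,-0.546,0,-1],[0,-0.878,-0.558,0,-1]])

```text
clock: 16.0
eef_pos: [0.5311, 0.3834, 0.2241]
tool_rot: [0.717, 0.697, 0.001, 0.0]
ft_force: [4.3, 4.5, -13.3]
grip_width: 0.0244
```

>>> carry_out(moves=[[0,-0.1,0.004,0,-1],[0,-0.198,0.019,0,-1],[0,-0.294,0.045,0,-1],[0,-0.388,0.078,0,-1],[0,-0.478,0.121,0,-1],[0,-0.563,0.173,0,-1],[0,-0.641,0.231,0,-1],[0,-0.715,0.301,0,-1],[0,-0.766,0.356,0,-1],[0,-0.811,0.416,0,-1],[0,-0.811,0.416,0,-1],[0,-0.811,0.416,0,-1]])

```text
clock: 17.2
eef_pos: [0.4554, 0.3848, 0.1902]
tool_rot: [0.719, 0.695, 0.007, 0.004]
ft_force: [8.5, -4.9, 21.0]
grip_width: 0.0244
```

```bash
python3 -c "
from h import *
o=st()"
```

```text
t 17.2 p [0.4554 0.3848 0.1902] yaw 88.13 tilt z [ 0.017  0.004 -1.   ] j [ 0.705  0.453  0.137  1.239 -0.008  0.738] F [ 8.5 -4.9 21. ] w 0.0244
```

>>> carry_out(moves=[[0,0,-0.05,0,-0.2],[0,0,-0.05,0,0.5],[0,0,-0.05,0,1],[0,0,-0.05,0,1],[0,0,-0.2,0,1],[0,0,-0.5,0,1],[0,0,-0.8,0,1],[0,0,-1,0,1],[0,0,-1,0,1],[0,0,-1,0,1]])

```text
clock: 18.2
eef_pos: [0.449, 0.3848, 0.2822]
tool_rot: [0.717, 0.697, -0.001, -0.0]
ft_force: [-0.5, 0.0, -0.4]
grip_width: 0.0855
```

```bash
python3 -c "
from h import *
o=st()
cv2.imwrite('pics/w10.png',imaging.camera('wrist')[:,:,::-1])
cv2.imwrite('pics/s10.png',imaging.camera('scene')[:,:,::-1])
cv2.imwrite('pics/d10.png',imaging.camera('side')[:,:,::-1])
"
```

```text
t 18.2 p [0.449  0.3848 0.2822] yaw 88.33 tilt z [-0.001 -0.001 -1.   ] j [0.708 0.42  0.326 1.478 0.    0.738] F [-0.5  0.  -0.4] w 0.0855
```

View pics/s10.png

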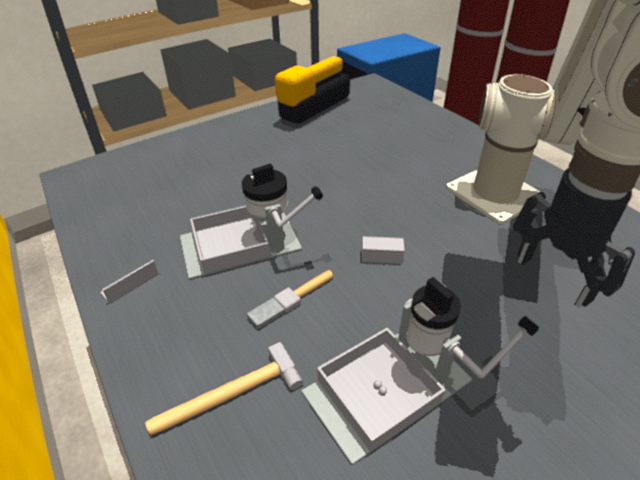

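View pics/w10.png

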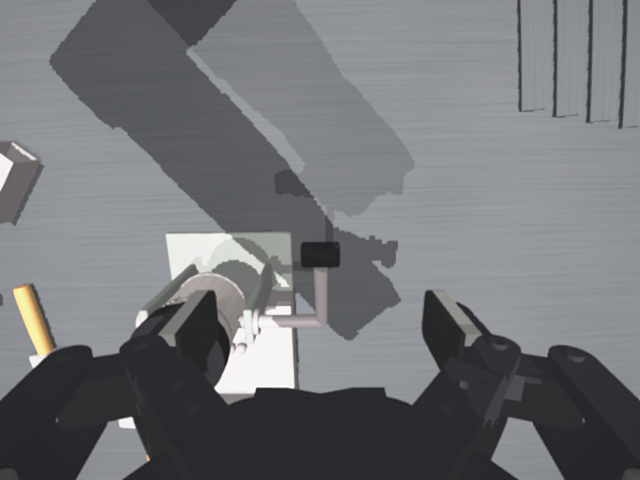

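View pics/d10.png

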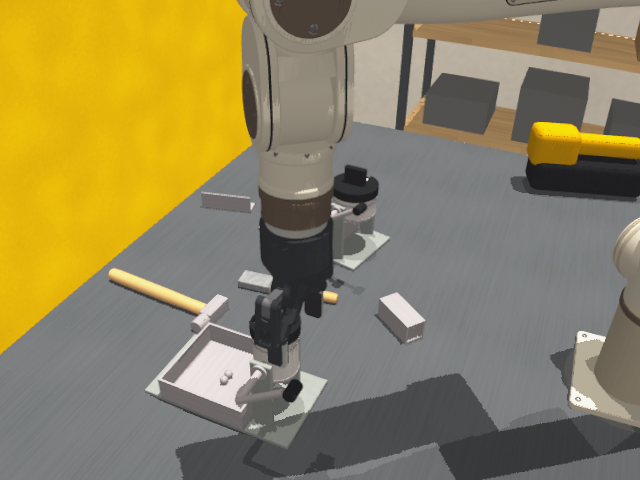

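The two balls rest in the tray at scene (379,384) and (382,391). The canister is upright again, with the lever grip back at scene (528,325). I'm returning above the cap.

>>> carry_out(moves=[[-0.3,0.2,-0.1,-0.09,1],[-0.6,0.45,-0.1,-0.18,1],[-0.9,0.7,-0.1,-0.27,1],[-1,0.88,-0.1,-0.36,1],[-1,0.88,-0.1,-0.45,1],[-1,0.88,-0.1,-0.54,1],[-1,0.88,-0.1,-0.63,1],[-1,0.88,-0.1,-0.72,1],[-1,0.88,-0.1,-0.81,1],[-1,0.88,-0.1,-0.9,1],[-1,0.88,-0.1,-0.95,1],[-1,0.88,-0.1,-0.95,1]])

```text
clock: 19.55
eef_pos: [0.5339, 0.2819, 0.2916]
tool_rot: [0.054, 0.999, -0.001, -0.001]
ft_force: [-0.5, -0.5, -0.7]
grip_width: 0.0853
```

>>> carry_out(moves=[[0,-0.05,0,-0.05,1],[0,-0.09,0,-0.085,1],[0,-0.09,0,-0.085,1],[0,-0.09,0,-0.085,1]])

```text
clock: 19.95
eef_pos: [0.5332, 0.2732, 0.2925]
tool_rot: [-0.012, 1.0, -0.0, -0.001]
ft_force: [0.9, 0.9, -0.6]
grip_width: 0.0855
```

```bash
python3 -c "
from h import *
o=st()
m=imaging.camera_model('wrist');im=imaging.camera('wrist')[:,:,::-1]
cv2.imwrite('pics/w11.png',im)
print(proj(m,[[.5338,.273,.2138],[.5338,.273,.1778]]))
c=cv2.resize(im[160:310,250:400],None,fx=4,fy=4,interpolation=2).astype(float)
cv2.imwrite('pics/e11.png',np.clip(255*(c/100)**.6,0,255).astype(np.uint8))
"
```

```text
t 19.95 p [0.5332 0.2732 0.2925] yaw -178.67 tilt z [-0.001 -0.    -1.   ] j [ 0.473  0.436  0.376  1.512  0.    -1.121] F [ 0.9  0.9 -0.6] w 0.0855
[[317.90337797 257.54264559]
 [318.15862222 241.34836118]]
```

View pics/w11.png

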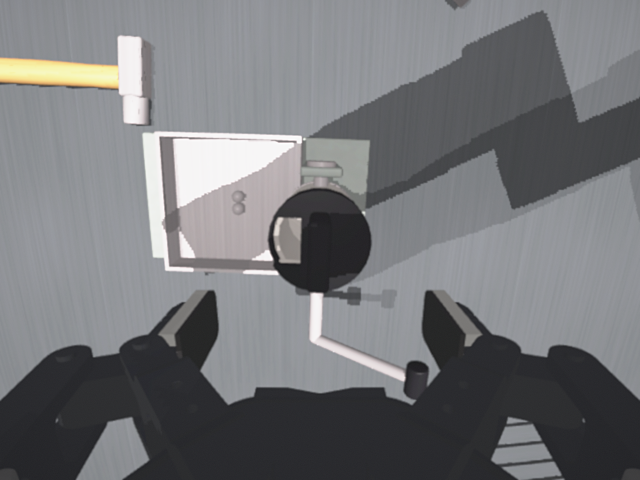

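View pics/e11.png

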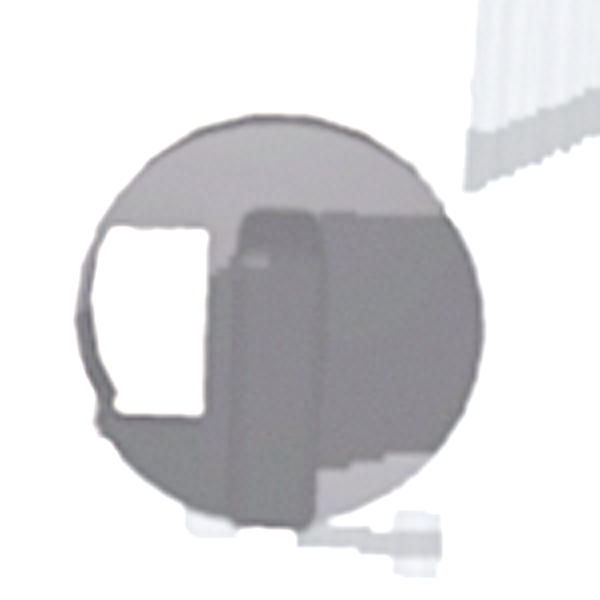

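The wing is under the tool at (319,257) and the cap is still unscrewed. I'm descending and gripping.

>>> carry_out(moves=[[0,-0.01,0.2,0.01,1],[0,-0.01,0.45,0.01,1],[0,-0.01,0.7,0.01,1],[0,-0.01,0.81,0.01,1],[0,-0.01,0.81,0.01,0.3],[0,-0.01,0.81,0.01,-1],[0,-0.01,0.81,0.01,-1],[0,-0.01,0.81,0.01,-1],[0,-0.01,0.81,0.01,-1],[0,-0.01,0.81,0.01,-1],[0,-0.01,0.81,0.01,-1]])

```text
clock: 21.1
eef_pos: [0.5338, 0.2725, 0.2133]
tool_rot: [-0.005, 1.0, 0.001, 0.001]
ft_force: [-0.5, 0.6, 5.8]
grip_width: 0.0128
```

```bash
python3 -c "
from h import *
o=st();print(o['ft_torque'])
"
```

```text
t 21.1 p [0.5338 0.2725 0.2133] yaw -179.47 tilt z [ 0.002  0.001 -1.   ] j [ 0.472  0.457  0.204  1.316  0.    -1.108] F [-0.5  0.6  5.8] w 0.0128
[ 0.01974401  0.17846609 -0.3658276 ]
```

>>> carry_out(moves=[[0,0,0.002,0.05,-1],[0,0,0.004,0.11,-1],[0,0,0.006,0.18,-1],[0,0,0.008,0.25,-1],[0,0,0.01,0.32,-1],[0,0,0.012,0.39,-1],[0,0,0.014,0.46,-1],[0,0,0.016,0.53,-1],[0,0,0.018,0.6,-1],[0,0,0.02,0.67,-1],[0,0,0.023,0.74,-1],[0,0,0.025,0.8,-1],[0,0,0.027,0.86,-1],[0,0,0.028,0.9,-1],[0,0,0.028,0.93,-1],[0,0,0.028,0.93,-1],[0,0,0.028,0.93,-1],[0,0,0.028,0.93,-1]])

```text
clock: 22.9
eef_pos: [0.5328, 0.2733, 0.2104]
tool_rot: [0.662, 0.749, 0.001, -0.001]
ft_force: [-2.6, 1.0, 6.0]
grip_width: 0.0128
```

```bash
python3 -c "
from h import *
o=st();print(o['ft_torque'])
cv2.imwrite('pics/w12.png',imaging.camera('wrist')[:,:,::-1])
"
```

```text
t 22.9 p [0.5328 0.2733 0.2104] yaw 97.07 tilt z [ 0.     0.002 -1.   ] j [0.473 0.458 0.198 1.31  0.002 0.35 ] F [-2.6  1.   6. ] w 0.0128
[0.27540531 0.60935491 0.82045547]
```

View pics/w12.png

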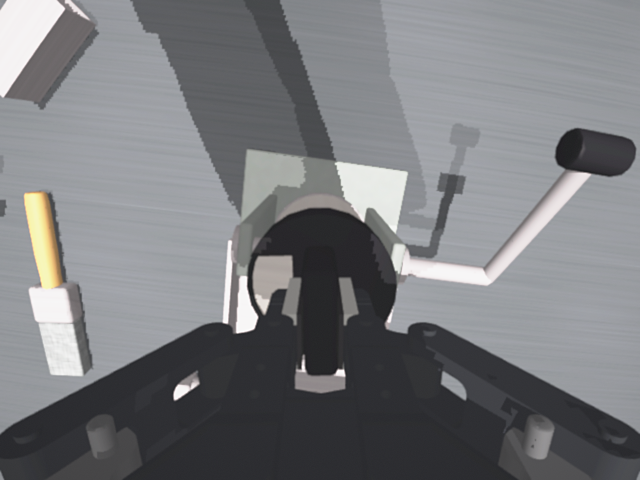

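>>> carry_out(moves=[[0,0,0,0.02,-1],[0,0,0,0.03,-1],[0,0,0,0.03,-1],[0,0,0,0.03,-1]])

```text
clock: 23.35
eef_pos: [0.5331, 0.2734, 0.2104]
tool_rot: [0.679, 0.734, 0.001, -0.0]
ft_force: [-1.3, 1.1, 5.6]
grip_width: 0.0134
```

```bash
python3 -c "
from h import *
o=st();print(o['ft_torque'])
"
```

```text
t 23.35 p [0.5331 0.2734 0.2104] yaw 94.45 tilt z [ 0.001  0.002 -1.   ] j [4.73e-01 4.58e-01 1.98e-01 1.31e+00 1.00e-03 3.96e-01] F [-1.3  1.1  5.6] w 0.0134
[0.2590168  0.45603725 1.23657234]
```

Torque rose to 1.24 N m with the pads yielding, so the cap is at its home stop. I'm releasing and lifting away.

>>> carry_out(moves=[[0,0,0,0,0.3],[0,0,0,0,1],[0,0,0,0,1],[0,0,0,0,1],[0,0,-0.1,0,1],[0,0,-0.3,0,1],[0,0,-0.6,0,1],[0,0,-0.9,0,1],[0,0,-0.9,0,1]])

```text
clock: 24.25
eef_pos: [0.5353, 0.273, 0.3053]
tool_rot: [0.681, 0.732, 0.005, 0.002]
ft_force: [-0.2, 0.8, 1.5]
grip_width: 0.085
```

>>> carry_out(moves=[[0,-0.4,0,0,1],[0,-0.8,0,0,1],[0,-1,0,0,1],[0,-1,0,0,1],[0,-1,0,0,1]])

```text
clock: 24.75
eef_pos: [0.434, 0.2651, 0.2999]
tool_rot: [0.681, 0.732, 0.001, 0.0]
ft_force: [1.0, -0.0, 0.4]
grip_width: 0.0854
```

```bash
python3 -c "
from h import *
o=st()
im=imaging.camera('wrist')[:,:,::-1];cv2.imwrite('pics/w13.png',im)
s=imaging.camera('scene')[:,:,::-1];d=imaging.camera('side')[:,:,::-1]
cv2.imwrite('pics/s13.png',s);cv2.imwrite('pics/d13.png',d)
a=cv2.imread('pics/scene0.png')[270:400,390:480];b=s[270:400,390:480]
cv2.imwrite('pics/cmp13.png',cv2.resize(np.clip(np.hstack([a,b])*1.0*1.8,0,255).astype(np.uint8),None,fx=4,fy=4,interpolation=2))
"
```

```text
t 24.75 p [0.434  0.2651 0.2999] yaw 94.18 tilt z [ 0.002  0.001 -1.   ] j [ 0.549  0.243  0.12   1.447 -0.     0.476] F [ 1.  -0.   0.4] w 0.0854
```

View pics/cmp13.png

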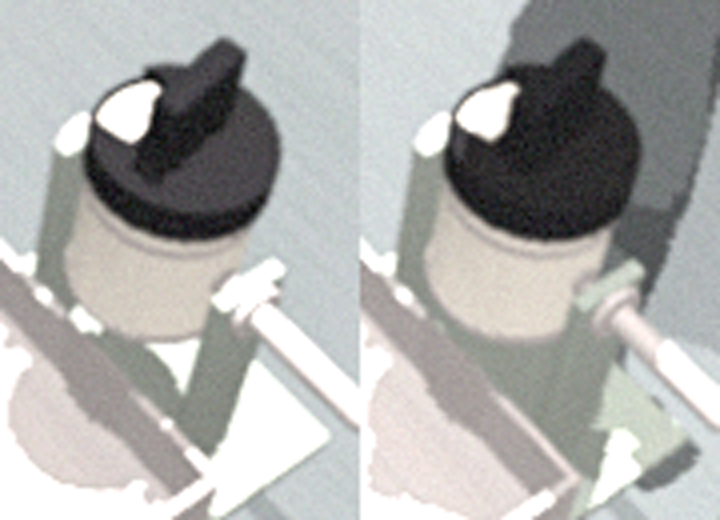

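View pics/w13.png

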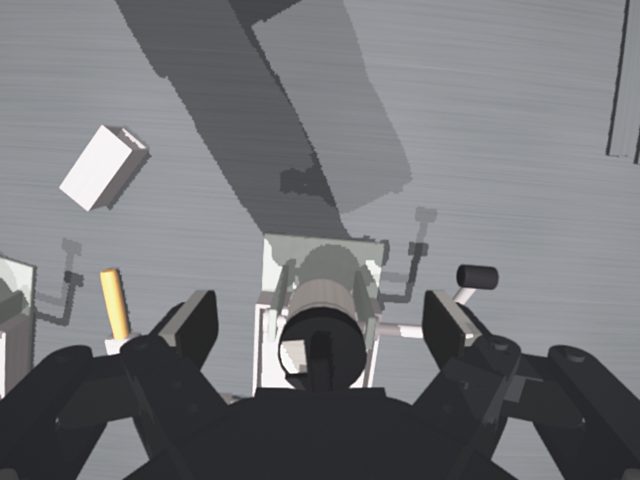

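View pics/s13.png

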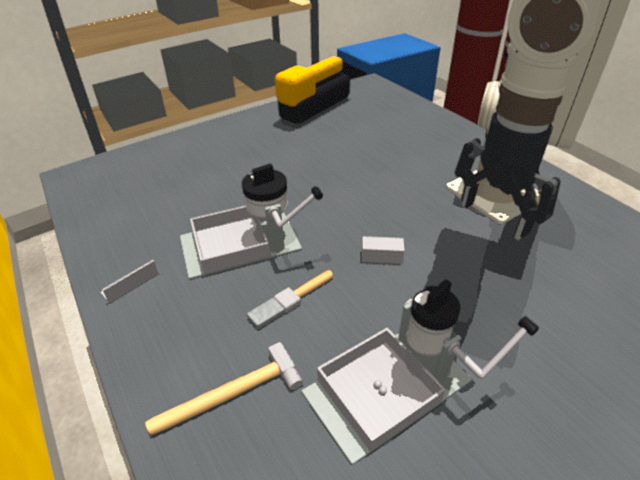

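The cap's slot and wing lie at the same pixels as at the start. Both balls are in the tray at scene (379,384) and (382,391), the lever is back, the wide canister is untouched and the gripper is clear.

```bash
python3 -c "
from workcell import order
print(order.job_done())"
```

```text
the job is handed in; nothing more can be done
None
```

The job is done and handed in at about 25 s on the robot's clock. I unscrewed the slim canister's cap to its end stop and tipped the canister by its lever to about 2 rad, so both balls fell into its tray. I then led it back upright and screwed the cap home.

**Last checks:**
- **Cap:** in the scene picture the slot and wing match the start. Torque rose to 1.24 N m at the home stop, against about 0.1 N m needed to turn it.
- **Balls:** both lie in the slim canister's tray.
- **Rest of the scene:** the slim lever is back in place, the wide canister looks unmoved, and the gripper is open and clear of everything.

No check failed. My estimates of the canister's axis differed by about 2 mm between views. The lever grip slipped a few millimetres in the fingers during the tip, with a wrist force of about 23 N at most in my readings, taken at the end of each move.

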